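# Fit the bench magnifier and present the next plaque's label under its lens

## Robot

A 7-joint arm with a two-finger parallel gripper is mounted at the origin on a cart in front of the work surface, level with it; the furniture and walls round the work are solid. World frame = base frame: x ahead of the robot, y to its left, z up, the work surface at z = 0. Lengths are in m, angles in rad, forces in N, time in s.
With the tool pointing down it reaches from about 0.4 to 0.85 m from the base axis. Payload 4.5 kg.
Tool frame: the origin (TCP) lies midway between the tips of the shut fingers; the grasp point (between the pads) lies 19 mm behind it; z points along the fingers, y is the direction in which the jaws open and shut (so a half turn about z gives the same grasp; the last joint's range is limited). The gripper opens to 88 mm and grips with 3 to 60 N. Pads are 18 mm wide; open, the fingers measure 123 mm over their backs; the gripper's body (75 mm by 187 mm) begins 45 mm behind the grasp point.
Start: joints at [1.214, 0.689, -0.195, 1.565, 0.157, 0.902, -0.215], TCP at [0.238, -0.578, 0.239] pointing down, gripper open.
Joint ranges: [-3.01, 3.01], [-0.46, 2.08], [-1.47, 1.51], [0.13, 2.56], [-1, 4.14], [0.04, 2.09], [-2.66, 2.66]. Speed limits (rad/s): [2.57, 2.57, 3.14, 3.14, 3.14, 3.14, 3.14].

## Interface

Orientations are given as a unit quaternion [x, y, z, w].
In Python, from plant import r gives the robot as it stands. The module is installed in compiled form; this text tells all that it offers.
- The arm moves only by the shell command python3 -m jog 'ROWS' [FORCE]. ROWS is JSON, a list of rows, each an object with "translation": the shift along the tool's x, y, z in units of 40 mm (1.0 is 40 mm), a list of three; "twist": the turn about the tool's z in units of 6 degrees (1.0 is 6 degrees); "claw": the opening in per cent of the stroke, from 0 (shut) to 100 (fully open). A call has 1 to 20 rows; each row shifts and turns the commanded pose from where the row before left it, along the tool's axes as they then stand; what a row does not reach is not made up. A row lasts 1/12 s, in which the tool goes at most 41.7 mm and 7.16 degrees, less where a joint would pass 70% of its speed; a pose out of reach is approached as far as the arm can. A call is refused whole if a number of a shift passes 1 or a number of a turn 1, either way. A call with a gripper value outside its range is refused whole. The fingers move at their own pace and stop on an object; FORCE is the grip in N (left out, the last holds). Time passes only in rows, so rows that do not move let the fingers close. It gives the time, the measured TCP pose, the force and the opening at its end, in the units of the state.
- r.get_state(): the state, without advancing time (a new reading comes with each control period).
- r.snapshot(name): name is "scene" or "top" or "wrist"; returns a dict with "img" (400x640x3 uint8, red, green, blue), "fx", "fy", "cx", "cy" (pixels), "origin" and "rotation" of the camera in the world; the wrist camera has in their place "T_tool_cam" (4x4, takes a point from camera to tool coordinates, whose origin is the TCP and whose axes are the flange's). Camera axes: x right, y up, looking along -z (the intrinsics and any distortion apply to the point x, -y, -z); pixel columns grow to the right and rows downward; lengths in m; the calibration is good to about 2 mm. A picture is of the moment at which its call begins: read the wrist's pose just before it. There is no depth.
- r.finish_job(): hands the job in, once; it reports no verdict.
Trained networks look in the newest picture that a camera, given by its name, has taken for a name from the list of things; names that differ only in an ending like _2 or _b are one class to them, and where a whole thing is asked for, a point or a joint stands for the part that bears it (a point fixed in the world has none). Each returns a list of dicts, best first, with "confidence" (0 to 1); they miss things now and then, are a little off and sometimes report something else, mostly with a low value. They report only what shows in the picture. A call takes as long as a camera call.
- r.spot_in(label, camera): "rect" ([left, top, right, bottom] in pixels, round what is visible of it).
- r.spot_point(label, camera): "location" ([row, column] in pixels: a listed point, or the origin of a listed thing).
The state is a dict: "clock": time; "q": joint angles; "qd": joint speeds; "joint_torque": joint torques, N m; "tool_pos": TCP position; "eef_rot": TCP orientation; "contact_force": force on the tool from outside, world axes, zero at the start; "moment": the same for the moment, N m; "opening": opening from 0.0 (shut) to 1.0 (fully open).
Only numpy, scipy, OpenCV 4.12 (cv2) and the standard library are available. Lean on these libraries where they do the work, as an engineer would, in place of code of your own. Each camera call takes 0.05 s, during which the arm holds its last target. There are 200 camera calls.

## Task

Slide the magnifier head over the top of the stand's post until its hub sits fully down on the collar, and let go of it. Then go along the sample rail from the end nearest the robot and take the first plaque that stands with its frosted end (the end with the notched corner) down - those standing frosted end up have been read already - and, holding it by its plain end, present it for reading: label face up and level, the label centred under the lens and about 6 cm below it, the plaque touching nothing but the fingers. Finish while still holding it there, do not put it down or let go; leave the other plaques and the things standing around in their places.

Things in the scene. Friction and masses are not known exactly. Their poses are not given: they have to be found in the camera images.
- magnifier_head: Loose magnifier head, 0.26 kg, lying flat: dark hub block 44 (x) x 30 (y) x 40 mm high, upright through bore 17 mm, thumb screw at the back (to x = -38 mm), flat arm (top 13 mm up) and a lens in a black rim, 72 mm diameter, 12 mm high. Origin on the bore axis at the underside; x points to the lens, z up. Grip the hub across its y faces. On the post it can point in any direction and still be swung.
- hub_bore (a point): Bore axis of the magnifier head at the underside of the hub (the head's origin).
- lens (a point): Centre of the lens at the underside of its rim, 92 mm from the bore axis; axes as the head's.
- stand: Fixed magnifier stand: round foot 112 mm diameter (26 mm high in the middle), upright post 14 mm diameter with its last 6 mm tapered, and a clamped collar of 40 mm diameter that the hub rests on, with a thumb screw just below the collar's top, 36 mm out. Origin on the post axis at the table, z up.
- post_top (a point): Tip of the post, on its axis, 222 mm above the table.
- collar_top (a point): Centre of the collar's top face, 170 mm above the table: the hub's underside rests here, with 12 mm of post standing out above the hub.
- sample_rail: Fixed rail: foot 285 (x) x 62 x 8 mm with three grooved blocks 92 mm apart along x. Each groove runs along x, is 5.4 mm wide, 12 mm deep, 24 mm long, its floor 12 mm above the table; a plaque stands in it on a short end, lower corners free, its faces to the rail's +y and -y, its width along x. Origin at the centre of the underside; x points away from the robot.
- groove_near (a point): Middle of the floor of the groove nearest the robot.
- groove_middle (a point): Middle of the floor of the middle groove.
- groove_far (a point): Middle of the floor of the groove farthest from the robot.
- plaque_a: Clear plaque 84 x 46 x 4 mm, 24 g; one end frosted for 32 mm, with a paper label on one face and one corner notched 10 x 10 mm: label up and frosted end away from you, the notch is at your right. Origin at its centre; x to the frosted end, y along the width (notch at -y), z out of the label face. Stands frosted end down in a groove, label to the rail's +y.
- plaque_b: Clear plaque 84 x 46 x 4 mm, 24 g; one end frosted for 32 mm, with a paper label on one face and one corner notched 10 x 10 mm: label up and frosted end away from you, the notch is at your right. Origin at its centre; x to the frosted end, y along the width (notch at -y), z out of the label face. Stands frosted end down in a groove, label to the rail's -y.
- plaque_c: Clear plaque 84 x 46 x 4 mm, 24 g; one end frosted for 32 mm, with a paper label on one face and one corner notched 10 x 10 mm: label up and frosted end away from you, the notch is at your right. Origin at its centre; x to the frosted end, y along the width (notch at -y), z out of the label face. Stands frosted end up in a groove: already read.
- plaque_a_label (a point): Centre of the label of plaque_a, on its face, 20.5 mm from the plaque's centre towards the frosted end.
- plaque_b_label (a point): Centre of the label of plaque_b, on its face, 20.5 mm from the plaque's centre towards the frosted end.
- plaque_c_label (a point): Centre of the label of plaque_c, on its face, 20.5 mm from the plaque's centre towards the frosted end.
- jar_tall: Bystander: closed white sample jar with a dark lid, 58 mm diameter, 106 mm high; origin at the centre of its underside.
- jar_short: Bystander: closed white sample jar with a white lid, 58 mm diameter, 86 mm high; origin at the centre of its underside.
- lab_timer: Bystander: flat lab timer, 64 x 64 x 18 mm; origin at the centre of its underside.

How it is judged:
On the way:
1. the magnifier head sits on the collar with the post through its bore, and the fingers have let go of it (horizontal distance between hub_bore and collar_top below 0.005 m and z of hub_bore in the frame of collar_top between -0.003 and 0.004 m and angle between magnifier_head's own z axis and vertical below 0.1 rad and contact force between the fingers and magnifier_head below 0.05 N), for 0.2 s.
At the end, for the whole second after the job is handed in: Hub on the collar (within 5 mm of the axis, 4 mm of height); the right plaque held by its plain half, label up within 0.3 rad, its label within 18 mm of the lens axis and 35 to 85 mm below the rim, still, touching only the fingers; the other two plaques within 15 mm of their places (horizontal distance between hub_bore and collar_top below 0.005 m and z of hub_bore in the frame of collar_top between -0.003 and 0.004 m and angle between magnifier_head's own z axis and vertical below 0.1 rad and (((x of plaque_b in the frame of sample_rail above 0.046 m or (x of plaque_b in the frame of sample_rail above -0.046 m and x of plaque_c in the frame of sample_rail above 0.046 m)) and distance of plaque_b from where it was at the start of the episode below 0.015 m and angle between plaque_a's own z axis and vertical below 0.3 rad and horizontal distance between plaque_a_label and lens below 0.018 m and z of plaque_a_label in the frame of lens between -0.085 and -0.035 m and x of the grasp point in the frame of plaque_a below 0 m and contact force between the fingers and plaque_a above 1 N and contact force between plaque_a and magnifier_head below 0.1 N and contact force between plaque_a and stand below 0.1 N and contact force between plaque_a and sample_rail below 0.1 N and linear speed of plaque_a below 0.03 m/s) or ((x of plaque_a in the frame of sample_rail above 0.046 m or (x of plaque_a in the frame of sample_rail above -0.046 m and x of plaque_c in the frame of sample_rail above 0.046 m)) and distance of plaque_a from where it was at the start of the episode below 0.015 m and angle between plaque_b's own z axis and vertical below 0.3 rad and horizontal distance between plaque_b_label and lens below 0.018 m and z of plaque_b_label in the frame of lens between -0.085 and -0.035 m and x of the grasp point in the frame of plaque_b below 0 m and contact force between the fingers and plaque_b above 1 N and contact force between plaque_b and magnifier_head below 0.1 N and contact force between plaque_b and stand below 0.1 N and contact force between plaque_b and sample_rail below 0.1 N and linear speed of plaque_b below 0.03 m/s)) and distance of plaque_c from where it was at the start of the episode below 0.015 m); the arm keeps its last pose, push and grip.
It fails at once if a jar or the timer is pushed more than 30 mm from its place (distance of any of jar_tall, jar_short, lab_timer from where it was at the start of the episode above 0.03 m).
It fails at once if a jar is knocked over (angle between any of jar_tall, jar_short's own z axis and vertical above 0.6 rad).
It also fails if it takes over 64 s, if anything falls off the work surface, if the arm or the gripper's body presses on something with over 40 N, if the wrist force passes 120 N, or if a joint passes its speed limit or range.

## Working session

There is one attempt and no reset: what is moved stays moved. The work goes in short steps, Python scripts to look and compute and a shell command to move; the robot and the scene stay as the last step left them, time stands still between calls to the robot, and variables do not carry over. Pictures are saved under pics/ and viewed, about 8 in all and at most 12, crops included, and the job is handed in when it is done.

```bash
mkdir -p pics
cat > h.py <<'E'
import numpy as np, cv2
from plant import r
from scipy.spatial.transform import Rotation as R
def snap(n,f=None):
    st=r.get_state(); s=r.snapshot(n)
    if f: cv2.imwrite('pics/'+f,s['img'][:,:,::-1])
    if n=='wrist':
        T=np.array(s['T_tool_cam']); Q=R.from_quat(st['eef_rot']).as_matrix()
        s['rotation']=Q@T[:3,:3]; s['origin']=Q@T[:3,3]+np.array(st['tool_pos'])
    return s
def ray(s,row,col):
    d=np.array([(col-s['cx'])/s['fx'],-(row-s['cy'])/s['fy'],-1]); R_=np.array(s['rotation'])
    if R_.shape!=(3,3): R_=R.from_quat(R_).as_matrix()
    return np.array(s['origin']),R_@d
def atz(s,row,col,z):
    o,d=ray(s,row,col); return o+d*(z-o[2])/d[2]
def proj(s,p):
    c=np.array(s['rotation']).T@(np.array(p)-np.array(s['origin']))
    return s['cy']-s['fy']*c[1]/-c[2], s['cx']+s['fx']*c[0]/-c[2]
def tri(rays):
    A=0;b=0
    for o,d in rays:
        d=d/np.linalg.norm(d);P=np.eye(3)-np.outer(d,d);A=A+P;b=b+P@o
    return np.linalg.solve(A,b)
E
python3 - <<'E'
from h import *
np.set_printoptions(precision=4,suppress=True)
S={n:snap(n,n+'0.png') for n in('scene','top','wrist')}
for n in S: print(n,S[n]['origin'],np.array(S[n]['rotation']).tolist(),S[n]['fx'],[k for k in S[n]])
st=r.get_state();print(st['tool_pos'],st['eef_rot'],st['opening'],st['clock'])
Z=dict(magnifier_head=0,hub_bore=0,lens=0,stand=0,post_top=.222,collar_top=.17,sample_rail=0,groove_near=.012,groove_middle=.012,groove_far=.012,plaque_a=.054,plaque_c=.054,plaque_a_label=.03,jar_tall=0,jar_short=0,lab_timer=0)
for k,z in Z.items():
    for n in S:
        for d in r.spot_point(k,n)[:3]:
            print(k,n,round(d['confidence'],2),np.round(d['location'],1),atz(S[n],*d['location'],z))
E
```

```text
scene [0.1644 0.6944 0.9041] [-0.09453681731404685, 0.3586539221971177, 0.895879219429211, -0.24460289953240927] 391.2140952440303 ['img', 'fx', 'fy', 'cx', 'cy', 'origin', 'rotation']
top [0.3506 0.0858 1.4268] [0.04883657986600979, -0.049300075325361487, -0.7018697115601283, 0.7089170607584548] 474.4373934120521 ['img', 'fx', 'fy', 'cx', 'cy', 'origin', 'rotation']
wrist [ 0.3145 -0.5464  0.3834] [[0.380293703417935, 0.8771421973987424, 0.29325460726674735], [-0.9248651623486108, 0.3610346430338184, 0.11949233449605892], [-0.0010633036003941275, -0.31666315237479975, 0.9485374622615098]] 302.4928825589635 ['img', 'fx', 'fy', 'cx', 'cy', 'T_tool_cam', 'rotation', 'origin']
[ 0.2379 -0.5774  0.2381] [ 0.981   0.1942 -0.0002 -0.0007] 0.9964687600445612 0.15
magnifier_head top 0.73 [225.5 398.1] [ 0.4774 -0.1538  0.    ]
magnifier_head top 0.61 [235.1 302.8] [0.4456 0.1331 0.    ]
magnifier_head top 0.48 [159.6 425.4] [ 0.6814 -0.2405  0.    ]
hub_bore scene 0.26 [224.2 299.9] [0.5831 0.072  0.    ]
hub_bore top 0.91 [231.  404.5] [ 0.461  -0.1729  0.    ]
hub_bore top 0.42 [162.7 428.
[... 2348 characters left out ...]
4 0.132  0.03  ]
jar_tall scene 0.97 [321.9 282.2] [0.4555 0.3564 0.    ]
jar_tall scene 0.52 [191.4 366.9] [ 0.4698 -0.1553  0.    ]
jar_tall top 0.61 [230.7 229. ] [0.4566 0.3553 0.    ]
jar_tall top 0.21 [203. 305.] [0.543  0.1278 0.    ]
jar_short scene 0.67 [332.  230.5] [0.5479 0.4408 0.    ]
jar_short scene 0.42 [255.6 326.9] [0.4577 0.1298 0.    ]
jar_short top 0.72 [205.  203.9] [0.5338 0.4342 0.    ]
jar_short top 0.71 [177.2 242.5] [0.6207 0.32   0.    ]
jar_short top 0.52 [226.4 399.6] [ 0.4747 -0.1583  0.    ]
lab_timer scene 0.86 [276.9 230.7] [0.6449 0.3205 0.    ]
lab_timer top 0.89 [175.8 242.1] [0.625  0.3214 0.    ]
lab_timer top 0.5 [163.5 426.5] [ 0.6692 -0.2436  0.    ]
```

```bash
ls
```

```text
h.py
pics
```

```bash
sed -i "s/    return s$/    if np.size(s['rotation'])==4: s['rotation']=R.from_quat(s['rotation']).as_matrix()\n    return s/" h.py
python3 -c "
import cv2,numpy as np
a=cv2.imread('pics/scene0.png')[80:280,250:410];b=cv2.imread('pics/top0.png')[130:260,280:450]
a=cv2.resize(a,None,fx=3,fy=3,interpolation=2);b=cv2.resize(b,None,fx=1.8,fy=1.8,interpolation=2)
c=np.zeros((600,800,3),'uint8');c[:,:480]=a;c[:b.shape[0],485:485+b.shape[1]]=b
cv2.imwrite('pics/m1.png',c)"
```

```text
(no output)
```

View pics/m1.png

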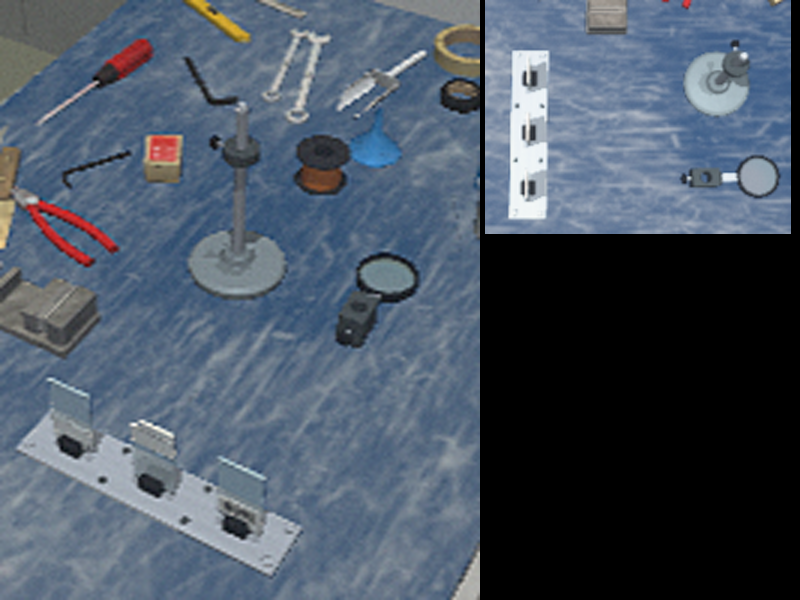

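The image shows three plaques: the middle one is frosted end up, with its white notched end at about (430,150). The near and far ones are clear on top, so the near plaque is the target. The head lies with its lens towards -y, with the hub at about (345,360).

```bash
python3 -m jog '[{"translation":[0.77,-0.62,0],"twist":0,"claw":100},{"translation":[0.77,-0.62,0],"twist":0,"claw":100},{"translation":[0.77,-0.62,0],"twist":0,"claw":100},{"translation":[0.77,-0.62,0],"twist":0,"claw":100},{"translation":[0.77,-0.62,0],"twist":0,"claw":100},{"translation":[0.77,-0.62,0],"twist":0,"claw":100},{"translation":[0.77,-0.62,0],"twist":0,"claw":100},{"translation":[0.77,-0.62,0],"twist":0,"claw":100},{"translation":[0.77,-0.62,0],"twist":0,"claw":100},{"translation":[0.77,-0.62,0],"twist":0,"claw":100},{"translation":[0.77,-0.62,0],"twist":0,"claw":100},{"translation":[0.77,-0.62,0],"twist":0,"claw":100}]'
python3 -m jog '[{"translation":[0,0,0],"twist":-0.94,"claw":100},{"translation":[0,0,0],"twist":-0.94,"claw":100},{"translation":[0,0,0],"twist":-0.94,"claw":100},{"translation":[0,0,0],"twist":-0.94,"claw":100},{"translation":[0,0,0],"twist":-0.94,"claw":100},{"translation":[0,0,0],"twist":-0.94,"claw":100},{"translation":[0,0,0],"twist":-0.94,"claw":100},{"translation":[0,0,0],"twist":-0.94,"claw":100},{"translation":[0,0,0],"twist":-0.94,"claw":100},{"translation":[0,0,0],"twist":-0.94,"claw":100},{"translation":[0,0,0],"twist":-0.94,"claw":100},{"translation":[0,0,0],"twist":-0.94,"claw":100},{"translation":[0,0,0],"twist":0,"claw":100},{"translation":[0,0,0],"twist":0,"claw":100}]'
python3 - <<'E'
from h import *
np.set_printoptions(precision=4,suppress=True)
st=r.get_state();print(st['tool_pos'],R.from_quat(st['eef_rot']).as_matrix()[:,:2].T,np.array(st['q']))
s=snap('wrist','w1.png')
for k,z in dict(magnifier_head=0,hub_bore=0,lens=0).items():
    for d in r.spot_point(k,'wrist')[:2]: print(k,round(d['confidence'],2),np.round(d['location'],1),atz(s,*d['location'],z),atz(s,*d['location'],.04))
print([ (d['rect'],d['confidence']) for d in r.spot_in('magnifier_head','wrist')])
E
```

```text
clock: 3.55
tool_pos: [0.4673, -0.1602, 0.239]
eef_rot: [0.981, 0.194, 0.0, 0.0]
contact_force: [0.2, -0.6, -0.9]
opening: 1.005
clock: 4.72
tool_pos: [0.4665, -0.1621, 0.2388]
eef_rot: [0.708, 0.706, 0.0, 0.0]
contact_force: [-0.3, -0.1, -0.6]
opening: 0.999
[ 0.4665 -0.1621  0.2388] [[ 0.0018  1.      0.0002]
 [ 1.     -0.0018  0.0003]] [ 0.5639  0.5534 -0.5033  1.943   0.3851  0.74   -0.1667]
magnifier_head 0.67 [158.5 323.5] [ 0.4694 -0.1532  0.    ] [ 0.4691 -0.1455  0.04  ]
magnifier_head 0.6 [242.4 531.1] [ 0.7617 -0.2733 -0.    ] [ 0.731  -0.2531  0.04  ]
hub_bore 0.91 [165.3 324. ] [ 0.4701 -0.162   0.    ] [ 0.4697 -0.1534  0.04  ]
lens 0.9 [233.7 325.5] [ 0.4721 -0.2588  0.    ] [ 0.4716 -0.2402  0.04  ]
[([302.9, 134.2, 351.6, 258.6], 0.57)]
```

View pics/w1.png

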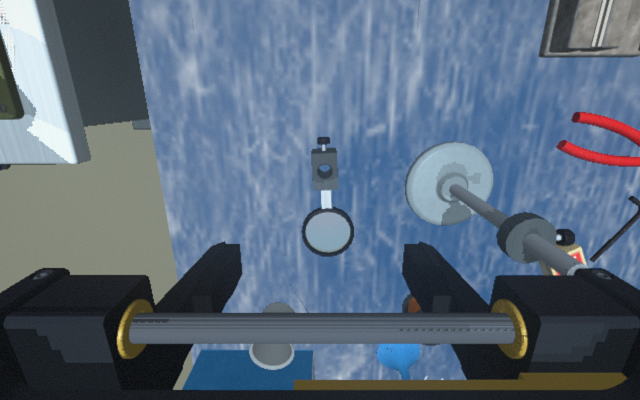

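The wrist view shows the bore opening at about (row 171, col 325) and the lens centre at (232,328). The fingers straddle an unobstructed view of the head.

Run:
```python
from h import *
np.set_printoptions(precision=4,suppress=True)
im=cv2.imread('pics/w1.png');s=snap('wrist')
print('bore',atz(s,171,324.8,.04),'lens',atz(s,232,328,.012),'spot',r.spot_point('hub_bore','wrist')[0]['location'])
# stand
for k,z in dict(post_top=.222,collar_top=.17,stand=0).items():
    for d in r.spot_point(k,'wrist')[:2]: print(k,round(d['confidence'],2),np.round(d['location'],1),atz(s,*d['location'],z))
cv2.imwrite('pics/w1c.png',cv2.resize(im[125:265,280:370],None,fx=4,fy=4,interpolation=cv2.INTER_CUBIC))
```

```text
Traceback (most recent call last):
IndexError: list index out of range
```

Run:
```python
from h import *
np.set_printoptions(precision=4,suppress=True)
im=cv2.imread('pics/w1.png');s=snap('wrist')
print('bore',atz(s,171,324.8,.04),'lens',atz(s,232,328,.012))
for k,z in dict(post_top=.222,collar_top=.17,stand=0,hub_bore=0,lens=0).items():
    for d in r.spot_point(k,'wrist')[:2]: print(k,round(d['confidence'],2),np.round(d['location'],1),atz(s,*d['location'],z))
cv2.imwrite('pics/w1c.png',cv2.resize(im[125:265,280:370],None,fx=4,fy=4,interpolation=cv2.INTER_CUBIC))
```

```text
bore [ 0.4706 -0.16    0.04  ] lens [ 0.4755 -0.2506  0.012 ]
post_top 0.96 [279.5 584. ] [ 0.6296 -0.1863  0.222 ]
stand 0.6 [184.1 445.1] [ 0.6297 -0.1871  0.    ]
stand 0.5 [164.1 322.1] [ 0.4675 -0.1603  0.    ]
hub_bore 0.92 [165.2 325.3] [ 0.4717 -0.1618  0.    ]
lens 0.97 [230.9 325.5] [ 0.4723 -0.2545  0.    ]
lens 0.23 [168.2 320.5] [ 0.4655 -0.1657  0.    ]
```

View pics/w1c.png

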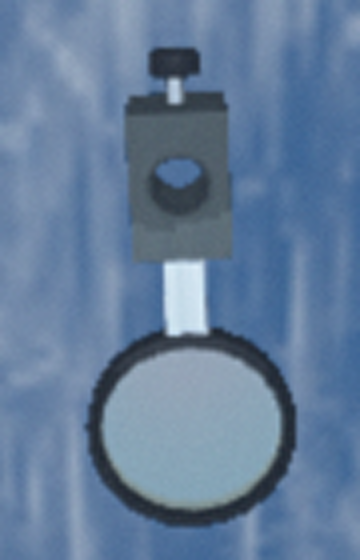

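```bash
python3 -m jog '[{"translation":[0.04,0.11,0.8],"twist":-0.4,"claw":100},{"translation":[0,0,0.9],"twist":0,"claw":70},{"translation":[0,0,0.9],"twist":0,"claw":70},{"translation":[0,0,0.9],"twist":0,"claw":70},{"translation":[0,0,0.8],"twist":0,"claw":70},{"translation":[0,0,0.7],"twist":0,"claw":70},{"translation":[0,0,0.5],"twist":0,"claw":70},{"translation":[0,0,0.3],"twist":0,"claw":70},{"translation":[0,0,0],"twist":0,"claw":70},{"translation":[0,0,0],"twist":0,"claw":50},{"translation":[0,0,0],"twist":0,"claw":40},{"translation":[0,0,0],"twist":0,"claw":20},{"translation":[0,0,0],"twist":0,"claw":0},{"translation":[0,0,0],"twist":0,"claw":0},{"translation":[0,0,0],"twist":0,"claw":0},{"translation":[0,0,0],"twist":0,"claw":0},{"translation":[0,0,0],"twist":0,"claw":0},{"translation":[0,0,0],"twist":0,"claw":0}]' 45
```

```text
clock: 6.87
tool_pos: [0.4706, -0.1607, 0.0075]
eef_rot: [0.692, 0.722, -0.0, 0.0]
contact_force: [-1.2, 0.1, 6.4]
opening: 0.335
```

```bash
python3 -m jog '[{"translation":[0,0,-0.5],"twist":0,"claw":0},{"translation":[0,0,-0.9],"twist":0,"claw":0},{"translation":[0,0,-0.95],"twist":0,"claw":0},{"translation":[0,0,-0.95],"twist":0,"claw":0},{"translation":[0,0,-0.95],"twist":0,"claw":0},{"translation":[0,0,-0.95],"twist":0,"claw":0},{"translation":[0,0,-0.9],"twist":0,"claw":0},{"translation":[0,0.5,-0.3],"twist":0,"claw":0},{"translation":[0,0.8,0],"twist":0,"claw":0},{"translation":[0,0.5,0],"twist":0,"claw":0},{"translation":[0,0,0],"twist":0,"claw":0},{"translation":[0,0,0],"twist":0,"claw":0}]'
python3 - <<'E'
from h import *
np.set_printoptions(precision=4,suppress=True)
st=r.get_state();print(st['tool_pos'],st['contact_force'],st['opening'])
s=snap('wrist','w2.png');t=snap('top');c=snap('scene')
S=dict(wrist=s,top=t,scene=c)
for k,z in dict(post_top=.222,collar_top=.17,stand=0,hub_bore=st['tool_pos'][2]-.0075,lens=st['tool_pos'][2]-.0075).items():
  for n in S:
    for d in r.spot_point(k,n)[:2]: print(k,n,round(d['confidence'],2),np.round(d['location'],1),atz(S[n],*d['location'],z))
E
```

```text
clock: 7.87
tool_pos: [0.5426, -0.1569, 0.262]
eef_rot: [0.692, 0.722, -0.0, -0.001]
contact_force: [-0.6, -0.3, -3.6]
opening: 0.334
[ 0.5426 -0.1569  0.262 ] [-0.6114 -0.2905 -3.5822] 0.33402025511585987
post_top top 0.51 [193.2 414.6] [ 0.5414 -0.1601  0.222 ]
post_top scene 0.97 [110.5 326. ] [ 0.651  -0.1964  0.222 ]
post_top scene 0.75 [102.1 364.3] [ 0.5706 -0.2982  0.222 ]
collar_top wrist 0.96 [240.2 422.1] [ 0.6311 -0.1876  0.17  ]
collar_top top 0.9 [164.9 417. ] [ 0.6271 -0.1786  0.17  ]
collar_top top 0.66 [173.6 406.5] [ 0.6029 -0.1498  0.17  ]
collar_top scene 0.87 [124.8 329.2] [ 0.6407 -0.201   0.17  ]
stand wrist 0.56 [185.1 384.6] [ 0.632  -0.1862  0.    ]
stand top 0.96 [174.  406.7] [ 0.6358 -0.1823  0.    ]
stand scene 0.57 [169.  328.6] [ 0.629  -0.1857 -0.    ]
stand scene 0.18 [330.4 232.1] [0.5471 0.4357 0.    ]
hub_bore wrist 0.66 [240.4 423.5] [ 0.5991 -0.1474  0.2545]
hub_bore wrist 0.35 [376.4 320.7] [ 0.5459 -0.2494  0.2545]
hub_bore top 0.5 [191.2 421.7] [ 0.5415 -0.1713  0.2545]
hub_bore top 0.5 [164.5 418. ] [ 0.6096 -0.1633  0.2545]
hub_bore scene 0.65 [118.4 353. ] [ 0.5427 -0.1591  0.2545]
lens wrist 0.69 [373.5 322.2] [ 0.5468 -0.2469  0.2545]
lens top 0.55 [174.2 407.6] [ 0.5844 -0.1367  0.2545]
lens top 0.55 [177.1 301.4] [0.5743 0.1303 0.2545]
lens scene 0.78 [100.6 366.6] [ 0.5488 -0.2617  0.2545]
lens scene 0.27 [231.1 299.2] [0.4564 0.264  0.2545]
```

View pics/w2.png

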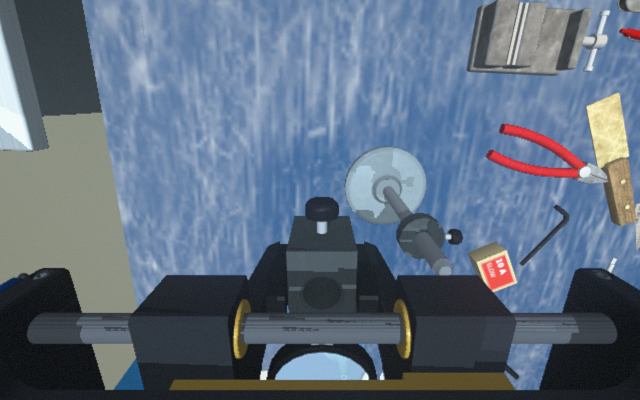

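The post, collar and held hub are all in view: post tip at about (267,443), bore top at about (293,323). I'll zoom in to refine both.

```bash
python3 -c "
import cv2
im=cv2.imread('pics/w2.png');cv2.imwrite('pics/w2c.png',cv2.resize(im[195:325,280:480],None,fx=4,fy=4,interpolation=cv2.INTER_CUBIC))"
```

```text
(no output)
```

View pics/w2c.png

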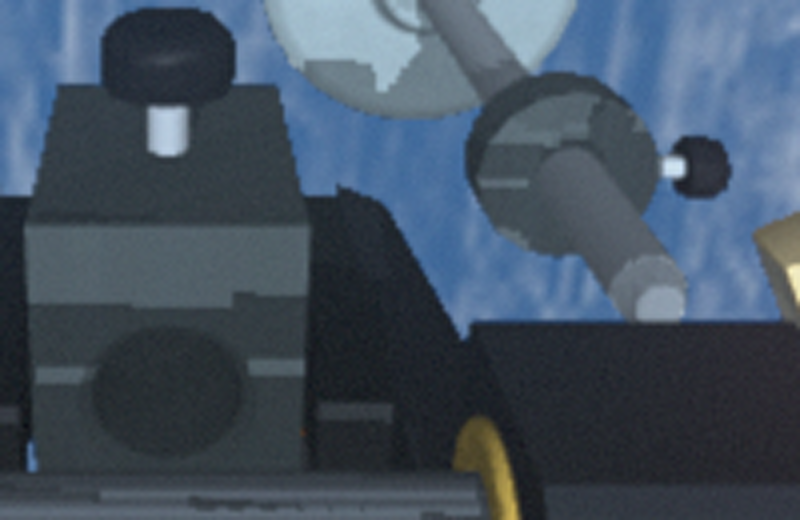

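Run:
```python
from h import *
np.set_printoptions(precision=4,suppress=True)
s=snap('wrist'); st=r.get_state()
print(st['tool_pos'])
print('tip',atz(s,271.5,445,.222),'collar',atz(s,238.5,422.2,.17),'foot',atz(s,185.5,386,.02))
for z in (.2905,.2945): print('bore',atz(s,292.5,322,z))
Q=R.from_quat(st['eef_rot']).as_matrix();print(Q)
```

```text
[ 0.5428 -0.1572  0.2627]
tip [ 0.6313 -0.1872  0.222 ] collar [ 0.6316 -0.1868  0.17  ] foot [ 0.6301 -0.1818  0.02  ]
bore [ 0.543  -0.1591  0.2905]
bore [ 0.5429 -0.1562  0.2945]
[[-0.0432  0.9991  0.0001]
 [ 0.9991  0.0432 -0.0001]
 [-0.0001  0.0001 -1.    ]]
```

```bash
python3 -m jog '[{"translation":[-0.25,0.5,0],"twist":0,"claw":0},{"translation":[-0.35,0.8,0],"twist":0,"claw":0},{"translation":[-0.25,0.65,0],"twist":0,"claw":0},{"translation":[0,0.23,0],"twist":0,"claw":0},{"translation":[0,0,0.3],"twist":0,"claw":0},{"translation":[0,0,0.25],"twist":0,"claw":0},{"translation":[0,0,0],"twist":0,"claw":0},{"translation":[0,0,0],"twist":0,"claw":0}]'
python3 - <<'E'
from h import *
np.set_printoptions(precision=4,suppress=True)
st=r.get_state();print(st['tool_pos'],st['contact_force'],st['opening'])
s=snap('wrist','w3.png');c=snap('scene','s3.png')
a=cv2.resize(cv2.imread('pics/w3.png')[190:340,230:430],None,fx=2.5,fy=2.5,interpolation=2)
b=cv2.resize(cv2.imread('pics/s3.png')[60:180,280:390],None,fx=2.7,fy=2.7,interpolation=2)
o=np.zeros((375,800,3),'uint8');o[:,:500]=a;o[:324,503:800]=b;cv2.imwrite('pics/m3.png',o)
E
```

```text
clock: 9.48
tool_pos: [0.6293, -0.1872, 0.2393]
eef_rot: [0.691, 0.722, -0.001, -0.002]
contact_force: [0.1, -0.0, -2.3]
opening: 0.337
[ 0.6293 -0.1872  0.2393] [ 0.0996 -0.0362 -2.2689] 0.33746754086634356
```

View pics/m3.png

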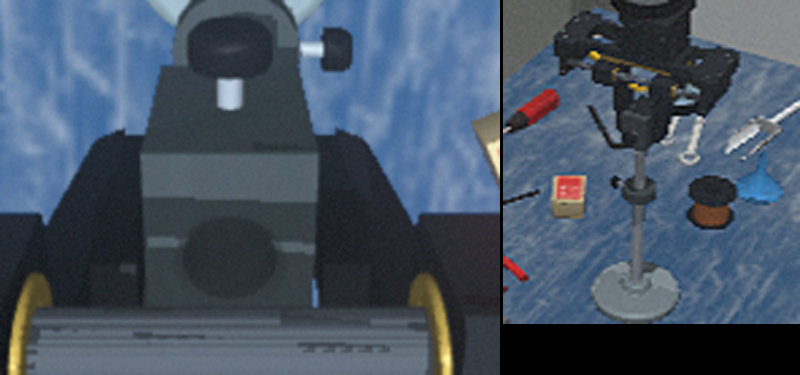

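The head is centred over the post (tip just below the hub), about 2 mm short in x. I'll correct that and descend in small steps.

```bash
python3 -m jog '[{"translation":[0,0.05,0],"twist":0,"claw":0},{"translation":[0,0,0.1],"twist":0,"claw":0},{"translation":[0,0,0.1],"twist":0,"claw":0},{"translation":[0,0,0.1],"twist":0,"claw":0},{"translation":[0,0,0.1],"twist":0,"claw":0},{"translation":[0,0,0],"twist":0,"claw":0},{"translation":[0,0,0],"twist":0,"claw":0}]'; python3 -c "
from plant import r;s=r.get_state();print(s['tool_pos'],s['contact_force'],s['moment'],s['opening'])"
```

```text
clock: 10.17
tool_pos: [0.6331, -0.1873, 0.2243]
eef_rot: [0.692, 0.722, -0.0, -0.0]
contact_force: [-0.1, 0.0, -2.8]
opening: 0.337
[ 0.6331168  -0.1873189   0.22428033] [-0.13419041  0.01506983 -2.81213525] [-0.01361802 -0.041541   -0.02252275] 0.337455698476559
```

```bash
python3 -m jog '[{"translation":[0,-0.03,0],"twist":0,"claw":0},{"translation":[0,0,0.1],"twist":0,"claw":0},{"translation":[0,0,0.1],"twist":0,"claw":0},{"translation":[0,0,0.1],"twist":0,"claw":0},{"translation":[0,0,0],"twist":0,"claw":0},{"translation":[0,0,0],"twist":0,"claw":0}]'; python3 -c "
from plant import r;s=r.get_state();print(s['tool_pos'],s['contact_force'],s['moment'],s['opening'])"
```

```text
clock: 10.67
tool_pos: [0.6318, -0.1874, 0.2121]
eef_rot: [0.692, 0.722, -0.0, -0.0]
contact_force: [-0.9, 0.7, -3.9]
opening: 0.336
[ 0.63180618 -0.18742624  0.21208642] [-0.90052319  0.71899196 -3.92581648] [0.04698432 0.01678925 0.06319762] 0.33625590355622614
```

```bash
python3 -m jog '[{"translation":[0,0,0.15],"twist":0,"claw":0},{"translation":[0,0,0.15],"twist":0,"claw":0},{"translation":[0,0,0.15],"twist":0,"claw":0},{"translation":[0,0,0.15],"twist":0,"claw":0},{"translation":[0,0,0.15],"twist":0,"claw":0},{"translation":[0,0,0],"twist":0,"claw":0},{"translation":[0,0,0],"twist":0,"claw":0}]'; python3 -c "
from plant import r;s=r.get_state();print(s['tool_pos'],s['contact_force'],s['moment'],s['opening'])"
```

```text
clock: 11.25
tool_pos: [0.6318, -0.1874, 0.1819]
eef_rot: [0.692, 0.722, -0.0, -0.001]
contact_force: [-1.4, 0.6, -4.0]
opening: 0.34
[ 0.63178781 -0.18741101  0.18186895] [-1.38566681  0.62710768 -3.97009609] [ 0.21138897  0.16497393 -0.00516872] 0.3400024873192538
```

```bash
python3 -m jog '[{"translation":[0,0,0.06],"twist":0,"claw":0},{"translation":[0,0,0.05],"twist":0,"claw":0},{"translation":[0,0,0],"twist":0,"claw":0},{"translation":[0,0,0],"twist":0,"claw":60},{"translation":[0,0,0],"twist":0,"claw":60},{"translation":[0,0,0],"twist":0,"claw":60},{"translation":[0,0,0],"twist":0,"claw":60},{"translation":[0,0,0],"twist":0,"claw":60},{"translation":[0,0,-0.3],"twist":0,"claw":60},{"translation":[0,0,-0.8],"twist":0,"claw":60},{"translation":[0,0,-0.9],"twist":0,"claw":60},{"translation":[0,0,-0.4],"twist":0,"claw":60},{"translation":[0.5,-0.6,0],"twist":0,"claw":60},{"translation":[0.7,-0.7,0],"twist":0,"claw":60},{"translation":[0.7,-0.7,0],"twist":0,"claw":60},{"translation":[0.6,-0.7,0],"twist":0,"claw":60},{"translation":[0,0,0],"twist":0,"claw":60}]'
python3 - <<'E'
from h import *
np.set_printoptions(precision=4,suppress=True)
st=r.get_state();print(st['tool_pos'],st['opening'],np.array(st['q']))
S=dict(wrist=snap('wrist','w4.png'),scene=snap('scene','s4.png'),top=snap('top','t4.png'))
for k,z in dict(hub_bore=.17,lens=.17,collar_top=.17,plaque_a=.054,groove_near=.012).items():
  for n in S:
    for d in r.spot_point(k,n)[:2]: print(k,n,round(d['confidence'],2),np.round(d['location'],1),atz(S[n],*d['location'],z))
a=cv2.resize(cv2.imread('pics/s4.png')[80:280,250:410],None,fx=2.5,fy=2.5,interpolation=2)
b=cv2.resize(cv2.imread('pics/w4.png'),(400,250));o=np.zeros((500,800,3),'uint8');o[:,:400]=a;o[:250,400:]=b;cv2.imwrite('pics/m4.png',o)
E
```

```text
clock: 12.67
tool_pos: [0.513, -0.0867, 0.275]
eef_rot: [0.688, 0.725, -0.002, -0.003]
contact_force: [-0.1, -0.3, 0.9]
opening: 0.601
[ 0.513  -0.0867  0.275 ] 0.6012715392846105 [ 0.4357  0.5503 -0.5691  1.8151  0.3692  0.891  -0.252 ]
hub_bore wrist 0.72 [300.2 437.6] [ 0.6313 -0.1861  0.17  ]
hub_bore scene 0.66 [126.6 328.6] [ 0.6377 -0.1918  0.17  ]
lens wrist 0.82 [375.2 425.2] [ 0.6346 -0.2823  0.17  ]
lens scene 0.78 [113.1 342.6] [ 0.6344 -0.2792  0.17  ]
lens top 0.71 [163.  451.8] [ 0.6333 -0.2729  0.17  ]
collar_top scene 0.57 [129.  329.9] [ 0.6282 -0.183   0.17  ]
plaque_a scene 0.82 [230.3 300.1] [0.5459 0.1275 0.054 ]
plaque_a scene 0.59 [244.8 324.3] [0.4635 0.1365 0.054 ]
plaque_a top 0.73 [236.2 304.1] [0.4389 0.1275 0.054 ]
plaque_a top 0.57 [171.2 305.7] [0.6303 0.1255 0.054 ]
groove_near scene 0.67 [254.1 326.1] [0.4582 0.134  0.012 ]
groove_near top 0.86 [233.5 303.1] [0.4496 0.1319 0.012 ]
```

View pics/m4.png

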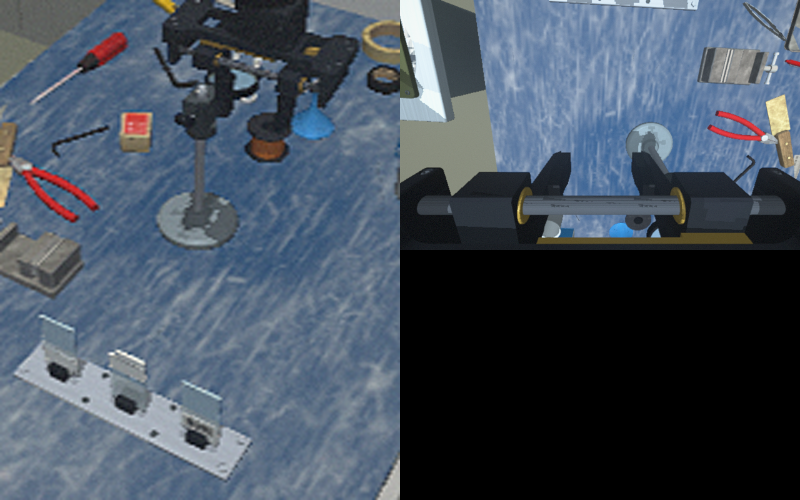

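The head is seated: the post tip shows above the hub at (200,90). Next I'll look at the near plaque from its +y side to see which way the label faces.

```bash
python3 -m jog '[{"translation":[0.84,-0.15,0.24],"twist":0,"claw":70},{"translation":[0.84,-0.15,0.24],"twist":0,"claw":70},{"translation":[0.84,-0.15,0.24],"twist":0,"claw":70},{"translation":[0.84,-0.15,0.24],"twist":0,"claw":70},{"translation":[0.84,-0.15,0.24],"twist":0,"claw":70},{"translation":[0.84,-0.15,0.24],"twist":0,"claw":70},{"translation":[0.84,-0.15,0.24],"twist":0,"claw":70},{"translation":[0.84,-0.15,0.24],"twist":0,"claw":70},{"translation":[0,0,0],"twist":0.5,"claw":70},{"translation":[0,0,0],"twist":0,"claw":70},{"translation":[0,0,0],"twist":0,"claw":70}]'
python3 - <<'E'
from h import *
np.set_printoptions(precision=4,suppress=True)
st=r.get_state();print(st['tool_pos'],st['opening'],np.array(st['q']))
s=snap('wrist','w5.png')
for k,z in dict(plaque_a=.054,plaque_a_label=.034,groove_near=.012,groove_middle=.012,groove_far=.012,sample_rail=0).items():
    for d in r.spot_point(k,'wrist')[:3]: print(k,round(d['confidence'],2),np.round(d['location'],1),atz(s,*d['location'],z))
a=cv2.resize(cv2.imread('pics/w5.png')[150:350,220:480],None,fx=3,fy=3,interpolation=2);cv2.imwrite('pics/m5.png',a)
E
```

```text
clock: 14.48
tool_pos: [0.4605, 0.1739, 0.1975]
eef_rot: [0.71, 0.704, -0.0, 0.0]
contact_force: [-0.1, -0.6, 0.1]
opening: 0.695
[0.4605 0.1739 0.1975] 0.694904256837701 [-0.1718  0.6101 -0.4486  1.9945  0.4361  0.6316 -0.9153]
plaque_a 0.96 [227.5 314.2] [0.4527 0.1286 0.054 ]
plaque_a 0.96 [226.4 488.8] [0.6341 0.1282 0.054 ]
plaque_a 0.7 [226.7 399.8] [0.5416 0.1287 0.054 ]
plaque_a_label 0.81 [216.1 313.7] [0.4518 0.1334 0.034 ]
groove_near 0.95 [214.4 315.8] [0.4536 0.1267 0.012 ]
groove_middle 0.75 [209.4 392.2] [0.5428 0.1321 0.012 ]
groove_far 0.6 [214.  470.7] [0.6354 0.1255 0.012 ]
sample_rail 0.87 [209.6 388. ] [0.5407 0.1274 0.    ]
```

View pics/m5.png

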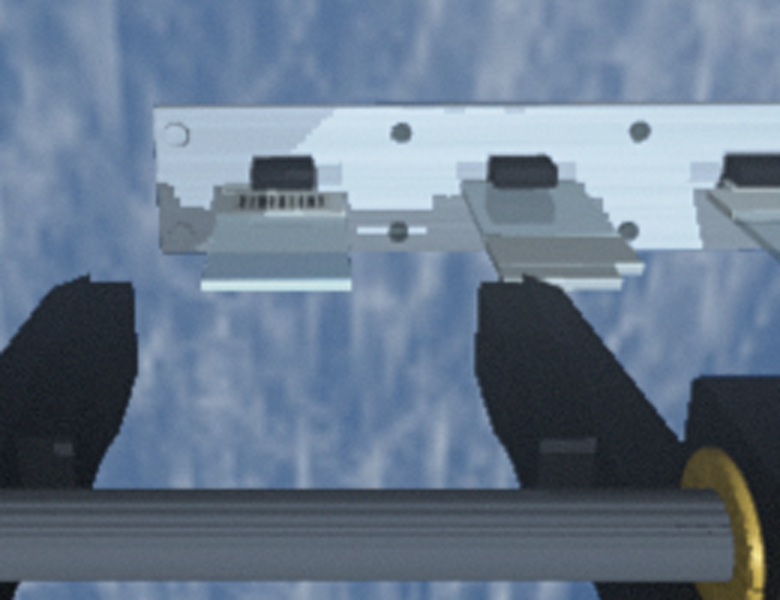

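The near plaque has its barcode label on the +y face and its frosted end down, so it is plaque_a and the target. The middle one is frosted end up with its notch at the top right.

Run:
```python
from h import *
np.set_printoptions(precision=4,suppress=True)
s=snap('wrist'); st=r.get_state();print(st['tool_pos'],R.from_quat(st['eef_rot']).as_matrix()[:2,:2])
f=lambda u,v,z:atz(s,150+v/3,220+u/3,z)
print(f(202,285,.096),f(351,285,.096),f(155,107,.008),f(780,104,.008))
```

```text
[0.4607 0.1737 0.1976] [[ 0.0103  0.9999]
 [ 0.9999 -0.0103]]
[0.4294 0.1298 0.096 ] [0.4745 0.1293 0.096 ] [0.4036 0.1609 0.008 ] [0.6433 0.1592 0.008 ]
```

```bash
python3 -m jog '[{"translation":[-0.55,-0.1,0],"twist":0,"claw":70},{"translation":[-0.56,-0.1,0],"twist":0,"claw":70},{"translation":[0,0,0],"twist":0,"claw":70},{"translation":[0,0,0.8],"twist":0,"claw":70},{"translation":[0,0,0.9],"twist":0,"claw":70},{"translation":[0,0,0.8],"twist":0,"claw":70},{"translation":[0,0,0.44],"twist":0,"claw":70},{"translation":[0,0,0],"twist":0,"claw":70},{"translation":[0,0,0],"twist":0,"claw":60},{"translation":[0,0,0],"twist":0,"claw":56},{"translation":[0,0,0],"twist":0,"claw":52},{"translation":[0,0,0],"twist":0,"claw":40},{"translation":[0,0,0],"twist":0,"claw":40},{"translation":[0,0,0],"twist":0,"claw":40},{"translation":[0,0,0],"twist":0,"claw":40}]' 12
python3 -c "
from plant import r;s=r.get_state();print(s['tool_pos'],s['contact_force'],s['moment'],s['opening'],s['q'])"
```

```text
clock: 16.13
tool_pos: [0.4529, 0.1303, 0.0809]
eef_rot: [0.71, 0.704, 0.001, 0.001]
contact_force: [-0.6, 0.2, 7.4]
opening: 0.515
[0.45292827 0.13034541 0.08093533] [-0.57449183  0.20887868  7.44048311] [-0.02449379 -0.12412777  0.00980613] 0.5151333392705605 [-0.23929906  0.78967586 -0.22451455  2.14562346  0.64100169  0.26762516
 -1.03146557]
```

```bash
python3 -m jog '[{"translation":[0,0,-0.2],"twist":0,"claw":40},{"translation":[0,0,-0.4],"twist":0,"claw":40},{"translation":[0,0,-0.5],"twist":0,"claw":40},{"translation":[0,0,-0.5],"twist":0,"claw":40},{"translation":[-0.2,0.1,0],"twist":0,"claw":40},{"translation":[-0.5,0.35,0],"twist":0,"claw":40},{"translation":[-0.6,0.45,0],"twist":0,"claw":40},{"translation":[-0.45,0.35,0],"twist":0,"claw":40},{"translation":[0,0,0.4],"twist":0,"claw":40},{"translation":[0,0,0.6],"twist":0,"claw":40},{"translation":[0,0,0.5],"twist":0,"claw":40},{"translation":[0,0,0.2],"twist":0,"claw":40},{"translation":[0,0,0],"twist":0,"claw":40},{"translation":[0,0,0],"twist":0,"claw":40}]'
python3 - <<'E'
from h import *
s=r.get_state();print(s['tool_pos'],s['contact_force'],s['opening'],s['q'])
snap('wrist','w6.png');snap('scene','s6.png')
a=cv2.resize(cv2.imread('pics/s6.png')[130:290,220:380],(480,480),interpolation=2)
b=cv2.resize(cv2.imread('pics/w6.png')[130:330,220:420],(320,320),interpolation=2)
o=np.zeros((480,800,3),'uint8');o[:,:480]=a;o[:320,480:]=b;cv2.imwrite('pics/m6.png',o)
E
```

```text
clock: 17.3
tool_pos: [0.5012, 0.0594, 0.0759]
eef_rot: [0.71, 0.704, -0.0, -0.0]
contact_force: [-0.5, 0.6, -0.2]
opening: 0.517
[0.50118912 0.05937913 0.07592923] [-0.45456481  0.56103201 -0.24948614] 0.5173129863218416 [-0.02778544  0.823563   -0.29881744  2.04439378  0.64780454  0.36654877
 -0.85841457]
```

View pics/m6.png

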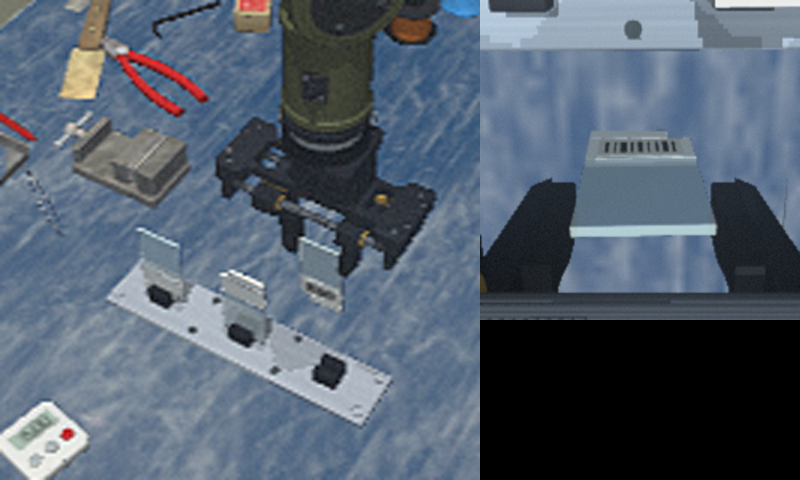

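The plaque is held upright by its plain end, with the barcode towards +y and the other plaques undisturbed. Next I'll touch down, loosen the grip and drag towards -y so it pivots flat with the label up.

```bash
python3 -m jog '[{"translation":[0,0,0.1],"twist":0,"claw":40},{"translation":[0,0,0.1],"twist":0,"claw":40},{"translation":[0,0,0],"twist":0,"claw":40},{"translation":[0,0,0.01],"twist":0,"claw":40},{"translation":[-0.16,0,0],"twist":0,"claw":40},{"translation":[-0.17,0,0],"twist":0,"claw":40},{"translation":[-0.16,0,0.04],"twist":0,"claw":40},{"translation":[-0.16,0,0.045],"twist":0,"claw":40},{"translation":[-0.15,0,0.07],"twist":0,"claw":40},{"translation":[-0.15,0,0.07],"twist":0,"claw":40},{"translation":[0,0,0],"twist":0,"claw":40}]' 3
python3 - <<'E'
from h import *
s=r.get_state();print(s['tool_pos'],s['contact_force'],s['opening'],s['q'])
snap('wrist','w7.png');snap('scene','s7.png')
a=cv2.resize(cv2.imread('pics/s7.png')[130:290,220:380],(480,480),interpolation=2)
b=cv2.resize(cv2.imread('pics/w7.png')[130:330,220:420],(320,320),interpolation=2)
o=np.zeros((480,800,3),'uint8');o[:,:480]=a;o[:320,480:]=b;cv2.imwrite('pics/m7.png',o)
E
```

```text
clock: 18.32
tool_pos: [0.5008, 0.0192, 0.0579]
eef_rot: [0.711, 0.703, -0.001, 0.0]
contact_force: [0.4, -1.4, 3.2]
opening: 0.518
[0.50079395 0.01921799 0.0578706 ] [ 0.43901339 -1.35943379  3.15670045] 0.5184705390918267 [ 0.02935979  0.85364274 -0.26428095  2.06060459  0.69347863  0.31561341
 -0.8274091 ]
```

View pics/m7.png

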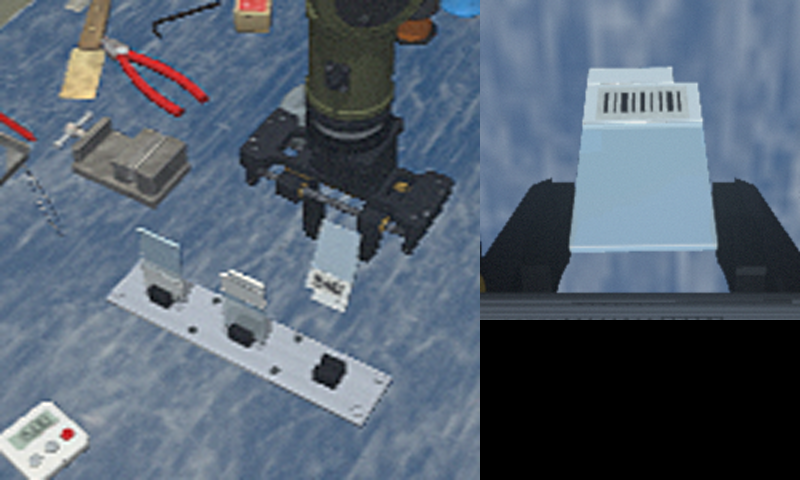

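The pivot works: the plaque is tilted about 30°, label turning up, frosted end towards +y. I'll carry on down.

```bash
python3 -m jog '[{"translation":[-0.135,0,0.095],"twist":0,"claw":40},{"translation":[-0.135,0,0.095],"twist":0,"claw":40},{"translation":[-0.115,0,0.12],"twist":0,"claw":40},{"translation":[-0.115,0,0.12],"twist":0,"claw":40},{"translation":[-0.095,0,0.135],"twist":0,"claw":40},{"translation":[-0.095,0,0.135],"twist":0,"claw":40},{"translation":[-0.07,0,0.15],"twist":0,"claw":40},{"translation":[-0.07,0,0.15],"twist":0,"claw":40},{"translation":[-0.03,0,0.1],"twist":0,"claw":40},{"translation":[-0.03,0,0.1],"twist":0,"claw":40},{"translation":[0,0,0],"twist":0,"claw":40},{"translation":[0,0,0],"twist":0,"claw":40}]'
python3 - <<'E'
from h import *
np.set_printoptions(precision=4,suppress=True)
st=r.get_state();print(st['tool_pos'],st['contact_force'],st['opening'],st['q'])
s=snap('wrist','w8.png')
for d in r.spot_point('plaque_a_label','wrist')[:2]:print(d,atz(s,*d['location'],.005))
E
```

```text
clock: 19.42
tool_pos: [0.5006, -0.0138, 0.0103]
eef_rot: [0.71, 0.704, -0.0, -0.0]
contact_force: [-0.1, -0.1, 0.2]
opening: 0.522
[ 0.5006 -0.0138  0.0103] [-0.111  -0.1173  0.2094] 0.5218887965543569 [ 0.0346  0.9415 -0.1629  2.0695  0.7676  0.1897 -0.8292]
{'location': [174.4, 324.4], 'confidence': 0.98} [0.5025 0.0317 0.005 ]
```

```bash
python3 -m jog '[{"translation":[0,0,0],"twist":0,"claw":66},{"translation":[0,0,0],"twist":0,"claw":66},{"translation":[0,0,0],"twist":0,"claw":66},{"translation":[0,0,0],"twist":0,"claw":66},{"translation":[0,0,0],"twist":0,"claw":66}]'
python3 - <<'E'
from h import *
np.set_printoptions(precision=4,suppress=True)
st=r.get_state();print(st['tool_pos'],st['contact_force'],st['opening'])
s=snap('wrist','w9.png')
for k in('plaque_a_label','plaque_a'):
  for d in r.spot_point(k,'wrist')[:2]:print(d,atz(s,*d['location'],.004))
cv2.imwrite('pics/m9.png',cv2.resize(cv2.imread('pics/w9.png')[120:320,200:440],None,fx=3,fy=3,interpolation=2))
E
```

```text
clock: 19.93
tool_pos: [0.5008, -0.0141, 0.0106]
eef_rot: [0.71, 0.704, 0.0, 0.0]
contact_force: [0.2, 0.1, 0.2]
opening: 0.661
[ 0.5008 -0.0141  0.0106] [0.1664 0.1302 0.2431] 0.661082903017089
{'location': [171.4, 325.6], 'confidence': 0.76} [0.5033 0.0326 0.004 ]
{'location': [208.0, 324.0], 'confidence': 0.95} [0.5024 0.0126 0.004 ]
```

View pics/m9.png

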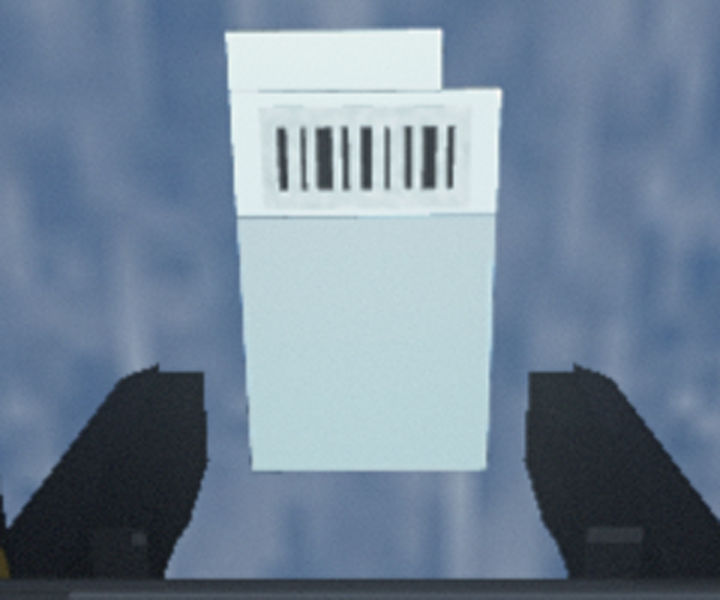

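The plaque lies flat, label up, frosted end towards +y, its plain end edge at crop row 470. I'll measure its pose for the regrasp.

Run:
```python
from h import *
np.set_printoptions(precision=4,suppress=True)
s=snap('wrist')
f=lambda u,v,z=.004:atz(s,120+v/3,200+u/3,z)
for p in [(253,469),(487,469),(226,32),(442,30),(500,89),(365,158)]: print(p,f(*p))
st=r.get_state();print(st['tool_pos'],R.from_quat(st['eef_rot']).as_matrix()[:2,:2],proj(s,np.array(st['tool_pos'])))
```

```text
(253, 469) [ 0.479  -0.0293  0.004 ]
(487, 469) [ 0.5242 -0.0298  0.004 ]
(226, 32) [0.4787 0.0534 0.004 ]
(442, 30) [0.5141 0.0534 0.004 ]
(500, 89) [0.524  0.0436 0.004 ]
(365, 158) [0.5013 0.032  0.004 ]
[ 0.5007 -0.0141  0.0105] [[ 0.0092  1.    ]
 [ 1.     -0.0092]] (np.float64(258.4023319122044), np.float64(321.54281267410215))
```

```bash
python3 -m jog '[{"translation":[-0.13,0.01,0.1],"twist":0,"claw":66},{"translation":[0,0,0.1],"twist":0,"claw":66},{"translation":[0,0,0.04],"twist":0,"claw":66},{"translation":[0,0,0],"twist":0,"claw":58},{"translation":[0,0,0],"twist":0,"claw":54},{"translation":[0,0,0],"twist":0,"claw":40},{"translation":[0,0,0],"twist":0,"claw":40},{"translation":[0,0,0],"twist":0,"claw":40},{"translation":[0,0,0],"twist":0,"claw":40},{"translation":[0,0,0],"twist":0,"claw":40},{"translation":[0,0,-0.2],"twist":0,"claw":40},{"translation":[0,0,-0.3],"twist":0,"claw":40},{"translation":[0,0,-0.3],"twist":0,"claw":40},{"translation":[0,0,0],"twist":0,"claw":40}]' 25
python3 - <<'E'
from h import *
np.set_printoptions(precision=4,suppress=True)
st=r.get_state();print(st['tool_pos'],st['contact_force'],st['opening'],st['q'])
s=snap('wrist','w10.png')
for k in('plaque_a_label','plaque_a'):
  for d in r.spot_point(k,'wrist')[:2]:print(d,atz(s,*d['location'],st['tool_pos'][2]+.003)-st['tool_pos'])
E
```

```text
clock: 21.3
tool_pos: [0.5021, -0.0194, 0.0349]
eef_rot: [0.711, 0.704, 0.001, 0.001]
contact_force: [-0.6, -0.7, 0.1]
opening: 0.516
[ 0.5021 -0.0194  0.0349] [-0.6429 -0.6907  0.051 ] 0.5163035771369516 [ 0.0827  0.8958 -0.2233  2.0655  0.7496  0.2563 -0.8005]
{'location': [167.7, 327.0], 'confidence': 0.88} [0.0032 0.0507 0.003 ]
{'location': [205.6, 324.1], 'confidence': 0.56} [0.0016 0.0315 0.003 ]
```

```bash
python3 -m jog '[{"translation":[0,0,-0.5],"twist":0,"claw":40},{"translation":[0,0,-0.8],"twist":0,"claw":40},{"translation":[0,0,-0.9],"twist":0,"claw":40},{"translation":[0,0,-0.9],"twist":0,"claw":40},{"translation":[0,0,-0.9],"twist":0,"claw":40},{"translation":[0,0,-0.9],"twist":0,"claw":40},{"translation":[0,0,-0.9],"twist":0,"claw":40},{"translation":[0,0,-0.5],"twist":0,"claw":40},{"translation":[0,0,0],"twist":0,"claw":40}]'
python3 -m jog '[{"translation":[-0.5,0.17,0],"twist":0,"claw":40},{"translation":[-0.8,0.29,0],"twist":0,"claw":40},{"translation":[-0.8,0.29,0],"twist":0,"claw":40},{"translation":[-0.8,0.29,0],"twist":0,"claw":40},{"translation":[-0.8,0.29,0],"twist":0,"claw":40},{"translation":[-0.8,0.29,0],"twist":0,"claw":40},{"translation":[-0.8,0.29,0],"twist":0,"claw":40},{"translation":[-0.8,0.29,0],"twist":0,"claw":40},{"translation":[-0.8,0.29,0],"twist":0,"claw":40},{"translation":[-0.8,0.29,0],"twist":0,"claw":40},{"translation":[-0.8,0.29,0],"twist":0,"claw":40},{"translation":[-0.8,0.28,0],"twist":0,"claw":40},{"translation":[-0.2,0,0],"twist":0,"claw":40},{"translation":[0,0,0],"twist":0,"claw":40},{"translation":[0,0,0],"twist":0,"claw":40}]'
python3 - <<'E'
from h import *
np.set_printoptions(precision=4,suppress=True)
st=r.get_state();print(st['tool_pos'],st['opening'],np.array(st['q']))
S={n:snap(n,n+'11.png') for n in('wrist','scene','top')}
for k,z in dict(plaque_a_label=st['tool_pos'][2]+.003,lens=.17,hub_bore=.17,post_top=.222).items():
  for n in S:
    for d in r.spot_point(k,n)[:2]: print(k,n,round(d['confidence'],2),np.round(d['location'],1),atz(S[n],*d['location'],z))
E
```

```text
clock: 22.2
tool_pos: [0.5034, -0.0187, 0.2885]
eef_rot: [0.711, 0.704, 0.003, 0.003]
contact_force: [0.5, -0.7, 0.4]
opening: 0.512
clock: 23.45
tool_pos: [0.6311, -0.3993, 0.2828]
eef_rot: [0.71, 0.704, -0.0, -0.002]
contact_force: [0.9, 0.1, 0.2]
opening: 0.51
[ 0.6311 -0.3993  0.2828] 0.5100609654497194 [ 0.7263  0.8852 -0.5761  1.0431  0.4482  1.3295  0.2114]
plaque_a_label wrist 0.93 [165.3 324.8] [ 0.6331 -0.3474  0.2858]
plaque_a_label scene 0.65 [241.8 303.2] [0.4213 0.3034 0.2858]
plaque_a_label scene 0.56 [ 69.5 353.9] [ 0.6416 -0.3563  0.2858]
plaque_a_label top 0.94 [154.7 498.1] [ 0.6293 -0.3545  0.2858]
lens wrist 0.96 [ 47.  328.7] [ 0.6376 -0.2795  0.17  ]
lens scene 0.63 [112.5 340.3] [ 0.6424 -0.2784  0.17  ]
lens scene 0.27 [254.4 328. ] [0.402  0.2318 0.17  ]
lens top 0.93 [163.2 455.3] [ 0.6329 -0.2823  0.17  ]
hub_bore scene 0.37 [227.3 272.7] [0.5556 0.2307 0.17  ]
hub_bore top 0.76 [162.6 424.1] [ 0.6337 -0.1979  0.17  ]
post_top scene 0.81 [113.2 329.8] [ 0.6341 -0.1899  0.222 ]
post_top scene 0.46 [ 65.6 355.6] [ 0.6981 -0.4926  0.222 ]
post_top top 0.73 [162.  426.5] [ 0.6236 -0.1924  0.222 ]
post_top top 0.3 [154.7 505.9] [ 0.6451 -0.3994  0.222 ]
```

```bash
python3 -m jog '[{"translation":[0,0.12,0.5],"twist":0,"claw":40},{"translation":[0,0,0.8],"twist":0,"claw":40},{"translation":[0,0,0.8],"twist":0,"claw":40},{"translation":[0,0,0.8],"twist":0,"claw":40},{"translation":[0,0,0.7],"twist":0,"claw":40},{"translation":[0,0,0.3],"twist":0,"claw":40},{"translation":[0,0,0],"twist":0,"claw":40},{"translation":[0,0,0],"twist":0,"claw":40},{"translation":[0,0,0],"twist":0,"claw":40}]'
python3 - <<'E'
from h import *
np.set_printoptions(precision=4,suppress=True)
st=r.get_state();print(st['tool_pos'],st['opening'],np.array(st['q']))
S={n:snap(n,n+'12.png') for n in('wrist','scene','top')}
for k,z in dict(plaque_a_label=st['tool_pos'][2]+.003,lens=.17).items():
  for n in S:
    for d in r.spot_point(k,n)[:1]: print(k,n,round(d['confidence'],2),np.round(d['location'],1),atz(S[n],*d['location'],z))
E
```

```text
clock: 24.95
tool_pos: [0.6379, -0.401, 0.1314]
eef_rot: [0.711, 0.704, 0.001, 0.002]
contact_force: [0.2, 0.3, -0.4]
opening: 0.515
[ 0.6379 -0.401   0.1314] 0.5154667398561171 [ 0.7237  1.0284 -0.5371  1.1865  0.5272  1.0563  0.1386]
plaque_a_label wrist 0.89 [163.5 322.7] [ 0.639  -0.3482  0.1344]
plaque_a_label scene 0.58 [107.8 349. ] [ 0.653  -0.3661  0.1344]
plaque_a_label top 0.77 [162.2 476. ] [ 0.6443 -0.3505  0.1344]
lens scene 0.88 [112.1 341.5] [ 0.6401 -0.2824  0.17  ]
lens top 0.7 [165.8 451.6] [ 0.6256 -0.2721  0.17  ]
```

```bash
python3 -m jog '[{"translation":[0,-0.03,0.12],"twist":0,"claw":40},{"translation":[0.1,0,0],"twist":0,"claw":40},{"translation":[0.2,0,0],"twist":0,"claw":40},{"translation":[0.2,0,0],"twist":0,"claw":40},{"translation":[0.2,0,0],"twist":0,"claw":40},{"translation":[0.2,0,0],"twist":0,"claw":40},{"translation":[0.1,0,0],"twist":0,"claw":40},{"translation":[0,0,0],"twist":0,"claw":40},{"translation":[0,0,0],"twist":0,"claw":40}]'
python3 - <<'E'
from h import *
np.set_printoptions(precision=4,suppress=True)
st=r.get_state();print(st['tool_pos'],st['contact_force'],st['opening'])
S={n:snap(n,n+'13.png') for n in('wrist','scene','top')}
for k,z in dict(plaque_a_label=st['tool_pos'][2]+.003,lens=.17).items():
  for n in S:
    for d in r.spot_point(k,n)[:1]: print(k,n,round(d['confidence'],2),np.round(d['location'],1),atz(S[n],*d['location'],z))
a=cv2.imread('pics/wrist13.png')[60:360,120:520]
b=cv2.resize(cv2.imread('pics/scene13.png')[40:140,290:420],(390,300),interpolation=2)
cv2.imwrite('pics/m13.png',np.hstack([a,b]))
E
```

```text
clock: 26.15
tool_pos: [0.6357, -0.3603, 0.1244]
eef_rot: [0.71, 0.704, -0.0, 0.0]
contact_force: [-0.3, 0.6, -0.8]
opening: 0.514
[ 0.6357 -0.3603  0.1244] [-0.2688  0.5836 -0.8436] 0.5143568471880524
plaque_a_label scene 0.49 [116.5 345.2] [ 0.6446 -0.3225  0.1274]
plaque_a_label top 0.52 [165.2 460.6] [ 0.6369 -0.3095  0.1274]
lens wrist 0.7 [102.5 320.6] [ 0.6361 -0.2791  0.17  ]
lens scene 0.58 [116.9 340. ] [ 0.6316 -0.2561  0.17  ]
lens top 0.66 [163.  451.6] [ 0.6333 -0.2723  0.17  ]
```

View pics/m13.png

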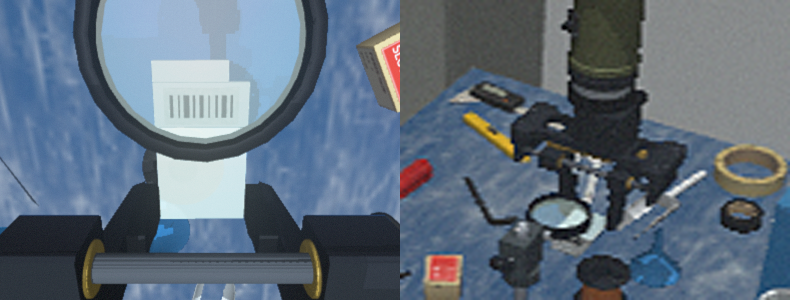

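The label shows through the lens from above, about 30 mm short of the axis, with the rim clear of the fingers. I'll make the last 22 mm advance slowly and watch the force.

```bash
python3 -m jog '[{"translation":[0,0,-0.04],"twist":0,"claw":40},{"translation":[0.1,0,0],"twist":0,"claw":40},{"translation":[0.1,0,0],"twist":0,"claw":40},{"translation":[0.1,0,0],"twist":0,"claw":40},{"translation":[0,0,0],"twist":0,"claw":40},{"translation":[0,0,0],"twist":0,"claw":40}]'
python3 -c "
from plant import r;s=r.get_state();print(s['tool_pos'],s['contact_force'],s['moment'],s['opening'])"
python3 -m jog '[{"translation":[0.1,0,0],"twist":0,"claw":40},{"translation":[0.1,0,0],"twist":0,"claw":40},{"translation":[0.04,0,0],"twist":0,"claw":40},{"translation":[0,0,0],"twist":0,"claw":40},{"translation":[0,0,0],"twist":0,"claw":40},{"translation":[0,0,0],"twist":0,"claw":40},{"translation":[0,0,0],"twist":0,"claw":40}]'
python3 - <<'E'
from h import *
np.set_printoptions(precision=4,suppress=True)
st=r.get_state();print(st['tool_pos'],st['contact_force'],st['moment'],st['opening'],st['qd'])
S={n:snap(n,n+'14.png') for n in('wrist','scene','top')}
for k,z in dict(plaque_a_label=st['tool_pos'][2]+.003,lens=.17,hub_bore=.17,collar_top=.17,plaque_b=.054).items():
  for n in S:
    for d in r.spot_point(k,n)[:2]: print(k,n,round(d['confidence'],2),np.round(d['location'],1),atz(S[n],*d['location'],z))
# compare wrist: label bars seen through the lens vs rim ellipse
g=cv2.cvtColor(S['wrist']['img'],cv2.COLOR_RGB2GRAY)
_,b=cv2.threshold(g[60:330,200:440],70,255,1)
cs,_=cv2.findContours(b,cv2.RETR_LIST,cv2.CHAIN_APPROX_NONE)
for c in cs:
    if cv2.contourArea(c)>4000: (x,y),ax,an=cv2.fitEllipse(c);print('ell',y+60,x+200,ax,an,cv2.contourArea(c))
E
```

```text
clock: 27.1
tool_pos: [0.6358, -0.3478, 0.1258]
eef_rot: [0.71, 0.704, 0.0, -0.0]
contact_force: [-0.1, -0.2, -0.8]
opening: 0.513
[ 0.6358057  -0.34777083  0.12582153] [-0.07561947 -0.15736502 -0.82852596] [-0.06334406 -0.05168791 -0.02699401] 0.5133615493333568
clock: 27.68
tool_pos: [0.6357, -0.3392, 0.1257]
eef_rot: [0.71, 0.704, -0.0, 0.0]
contact_force: [-0.2, 0.1, -0.9]
opening: 0.517
[ 0.6357 -0.3392  0.1257] [-0.1554  0.147  -0.9296] [-0.0062 -0.1268 -0.013 ] 0.5174422755348638 [-0.0012  0.0003 -0.0002  0.0001 -0.0001  0.002   0.0008]
plaque_a_label scene 0.52 [119.4 343.5] [ 0.6409 -0.3028  0.1287]
plaque_a_label top 0.62 [165.2 457.1] [ 0.6365 -0.2993  0.1287]
lens wrist 0.91 [170.2 320.8] [ 0.636  -0.2801  0.17  ]
lens scene 0.87 [114.  339.8] [ 0.6398 -0.27    0.17  ]
lens top 0.73 [164.  450.7] [ 0.6305 -0.2698  0.17  ]
hub_bore scene 0.68 [127.7 329.9] [ 0.6314 -0.1889  0.17  ]
hub_bore top 0.9 [163.1 422. ] [ 0.6322 -0.1922  0.17  ]
collar_top scene 0.81 [130.1 332.1] [ 0.6196 -0.1816  0.17  ]
collar_top scene 0.37 [322.3 281.5] [0.4015 0.4214 0.17  ]
collar_top top 0.96 [163.9 420.6] [ 0.63   -0.1884  0.17  ]
collar_top top 0.34 [201.3 303.4] [0.5247 0.1272 0.17  ]
plaque_b scene 0.74 [228.4 301. ] [0.5474 0.1205 0.054 ]
plaque_b scene 0.58 [121.3 344. ] [ 0.6797 -0.3893  0.054 ]
plaque_b top 0.55 [164.  462.6] [ 0.6567 -0.3378  0.054 ]
plaque_b top 0.47 [171.9 303.2] [0.6282 0.1328 0.054 ]
ell 163.22171783447266 320.9701385498047 (191.40762329101562, 194.23777770996094) 93.4359359741211 29192.0
ell 204.3965301513672 318.56103515625 (259.0954284667969, 295.1998291015625) 7.418325901031494 50395.5
```

```bash
python3 -m jog '[{"translation":[0.06,0,0],"twist":0,"claw":40},{"translation":[0.06,0,0],"twist":0,"claw":40},{"translation":[0.05,0,0],"twist":0,"claw":40},{"translation":[0,0,0],"twist":0,"claw":40},{"translation":[0,0,0],"twist":0,"claw":40},{"translation":[0,0,0],"twist":0,"claw":40},{"translation":[0,0,0],"twist":0,"claw":40}]'
python3 - <<'E'
from h import *
np.set_printoptions(precision=4,suppress=True)
st=r.get_state();p=np.array(st['tool_pos']);print(p,st['contact_force'],st['opening'],st['eef_rot'])
s=snap('wrist','w15.png');g=cv2.cvtColor(s['img'],cv2.COLOR_RGB2GRAY).astype(float)
L=p+[.001,.0515,.003];row,col=proj(s,L);print('pred label px',row,col)
# bars: strong horizontal gradient rows
e=np.abs(np.diff(g[110:250,285:360],axis=1)).sum(1)
print([(110+i,int(v)) for i,v in enumerate(e)][::4])
rows=110+np.where(e>.5*e.max())[0];print('bars',rows.min(),rows.max(), atz(s,(rows.min()+rows.max())/2,col,p[2]+.003))
for d in r.spot_point('lens','wrist')[:1]: print('lens',d,atz(s,*d['location'],.17))
E
```

```text
clock: 29.17
tool_pos: [0.6358, -0.3323, 0.1258]
eef_rot: [0.71, 0.704, -0.0, 0.0]
contact_force: [-0.7, 0.5, 0.1]
opening: 0.513
[ 0.6358 -0.3323  0.1258] [-0.6575  0.4596  0.069 ] 0.5125210357715817 [ 0.7104  0.7038 -0.0001  0.0001]
pred label px 166.21780092957837 322.497654712062
[(110, 119), (114, 107), (118, 130), (122, 145), (126, 124), (130, 96), (134, 106), (138, 112), (142, 79), (146, 59), (150, 72), (154, 140), (158, 980), (162, 988), (166, 996), (170, 1014), (174, 1007), (178, 146), (182, 88), (186, 92), (190, 33), (194, 43), (198, 43), (202, 33), (206, 43), (210, 31), (214, 49), (218, 38), (222, 51), (226, 35), (230, 47), (234, 41), (238, 37), (242, 52), (246, 37)]
bars 155 177 [ 0.6368 -0.2807  0.1288]
lens {'location': [186.8, 319.6], 'confidence': 0.86} [ 0.6356 -0.2791  0.17  ]
```

```bash
python3 -c "
from plant import r;print(r.get_state()['clock']);print(r.finish_job())"
```

```text
29.2667
the job is handed in; nothing more can be done
None
```

The magnifier head is on the collar and released, and the near plaque is held under the lens, label up. I handed the job in at 29.3 s of the allowed 64 s. No verdict came back.

- **Magnifier head:** I slid the hub down the post and let go. Afterwards the pictures showed the post tip standing out above it. I estimate the bore at (0.632, -0.187), less than 1 mm from the collar axis; the fixed cameras scattered by up to about 1 cm.
- **Which plaque:** The nearest one was frosted end down with its barcode label towards +y, so it was plaque_a. The middle one was frosted end up, already read.
- **Turning it label up:** The arm cannot tilt the tool, so I gripped the plaque by the edges of its plain end. I pivoted it flat against the table and then regrasped it about 31 mm behind its centre.
- **Last check (wrist camera):** The label was at (0.637, -0.281) and the lens axis at (0.636, -0.279), about 2 mm apart. It was 41 mm below the rim, the jaws were stopped on the plaque at 25 N, and there was no noticeable outside force.

- **Height below the lens:** It is 41 mm rather than the "about 6 cm" asked for, though inside the judged 35–85 mm. With the tool pointing down, any lower and the gripper body would have hit the rim.
- **Camera disagreement:** Before the last 7 mm advance, the scene and top networks put the label about 30 mm from the lens, but the plaque was partly hidden from them. I trusted the wrist view, where the bars appeared within a pixel of the predicted row.
- **Other plaques and bystanders:** I did not measure them again at the end. In the last picture that showed the rail, the other two plaques were in place, and the arm never went near the jars or timer after that.

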